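Seat a handle-mould insert and clear its joint with a ball stylus

ROBOT

A 6-joint arm with a two-finger parallel gripper is mounted at the origin on the work surface. World frame = base frame: x ahead of the robot, y to its left, z up, the work surface at z = 0. Lengths are in mm, angles in rad, forces in N, time in s.
With the tool pointing down it reaches from about 325 to 900 mm from the base axis. Payload 6.1 kg.
Tool frame: the origin (TCP) lies at the very end of the fingers, on their centre line; the grasp point (between the pads) lies 19 mm behind it; z points along the fingers, y is the line along which they close (so a half turn about z gives the same grasp; the last joint's range is limited). The gripper opens to 85 mm and grips with 20 to 120 N. Pads are 22 mm wide; open, the fingers measure 114 mm over their backs; the gripper's body (76 mm by 85 mm) begins 54 mm behind the grasp point. The pads swing forward as they close: fully open they stand 13 mm farther back than shut.
Start: joints at [1.093, 0.22, 1.526, -0, 1.395, -0.126], TCP at [215.366, 586.714, 231.3] pointing down, gripper open.
Joint ranges: [-2.98, 2.98], [-0.91, 2.08], [0.09, 2.57], [-1.24, 4.39], [0.2, 2.65], [-2.68, 2.68]. Speed limits (rad/s): [2.57, 2.57, 3.01, 3.14, 3.14, 3.14].

INTERFACE

Orientations are given as a unit quaternion [w, x, y, z].
In Python, from workcell import ctrl gives the robot as it stands. The module is installed in compiled form; this text tells all that it offers.
- The arm moves only by the tool play_rows, never from a script. Its argument "rows" is a list of rows, each an object of numbers: "grip": the opening in per cent of the stroke, from 0 (shut) to 100 (fully open); "tx", "ty", "tz": the shift along the tool's x, y, z in mm; "roll": the turn about the tool's z in rad. In form: [{"grip": .., "tx": .., "ty": .., "tz": .., "roll": ..}, ...]. A call has 1 to 10 rows; each row is the pose to reach, as a shift and turn from the pose commanded when the call began, along the tool's axes at that moment; what a row does not reach only later rows make up. A row lasts 1/10 s, in which the tool goes at most 50 mm and 8.59 degrees, less where a joint would pass 70% of its speed; a pose out of reach is approached as far as the arm can. A call with a gripper value outside its range is refused whole. The fingers move at their own pace and stop on an object; "force" is the grip in N (left out, the last holds). Time passes only in rows, so rows that repeat a pose let the fingers close. It gives the time, the measured TCP pose, the force, the opening and the grip force at its end, in the units of the state.
- ctrl.sense(): the state, without advancing time (a new reading comes with each control period).
- ctrl.grab_frame(name): name is "scene" or "top"; returns a dict with "frame" (480x640x3 uint8, red, green, blue), "mtx" (3x3 intrinsics, pixels), "R" (3x3) and "t" (3): a world point X has camera coordinates R X + t. Camera axes: x right, y down, z forward; pixel columns grow to the right and rows downward; lengths in mm; the calibration is good to about 2 mm. A picture is of the moment at which its call begins. There is no depth.
- ctrl.close_job(): hands the job in; it is judged then, once.
The state is a dict: "t": time; "joint_positions": joint angles; "dq": joint speeds; "tau": joint torques, N m; "tool_pos": TCP position; "tcp_rot": TCP orientation; "force": force on the tool from outside, world axes, zero at the start; "wrist_torque": the same for the moment, N m; "opening": finger opening in mm; "finger_force": force on a finger pad.
Only numpy, scipy, OpenCV 4.12 (cv2) and the standard library are available. Lean on these libraries where they do the work, as an engineer would, in place of code of your own. Each camera call takes 0.05 s, during which the arm holds its last target. There are 200 camera calls.

TASK

Lower the long plaster insert, hollow side up, into the recess of the wooden mould holder and press it down firmly until it is flush. Then take the ball stylus from the tool stand and rake the joint clear of plaster crumbs: with the ball down in the groove, draw it gently and slowly, about 3 cm a second, along the whole long joint nearest the robot, from its left corner to its right corner as the robot sees it. Stand the stylus back in its hole, ball down, and leave the insert flush and the short insert and the pots where they are.

Things in the scene. Friction and masses are not known exactly. Their poses are not given: they have to be found in the camera images.
- insert_long: LONG off-white plaster block 140 (its y) x 62 (x) x 26 mm thick, 240 g, flat on the table at one of two places, U-shaped hollow for a mug handle (8 mm deep) on top round a solid tongue (16 mm wide, y -45 to +28 mm) to press on. 5 mm 45-deg bevel round the top; sides upright 10 to 21 mm up, tapering in 3.5 mm below. Fits either way round. Origin: centre of underside; z up.
- insert_short: The other, SHORT plaster insert: same make, width (62 mm, its x) and thickness (26 mm), but only 96 mm long (its y). Not wanted; leave it where it lies. Origin: centre of the underside.
- holder: Fixed wooden frame block 150 (its x) x 250 (y) x 38 mm high; recess in its top 65 (x) x 143 (y) x 26 mm deep: 1.5 mm spare each side of the long insert, which comes flush. Recess rim has a 5 mm 45-deg bevel; with the insert's it makes a V-groove all round, 11.5 mm wide, 5 deep: the joint. -x side faces the robot, +y end is to its left, turned up to 0.3 rad. Origin: centre of underside.
- recess (a point): Centre of the recess's floor, 12 mm above the table; axes as the holder's.
- joint_left (a point): Left end (recess corner) of the long joint nearest the robot: on the middle line of the V-groove, at the height of the holder's top face (38 mm above the table).
- joint_mid (a point): Middle of that joint, likewise; the groove runs along its y. Axes as the holder's. When the 7 mm ball rests in the groove its centre is 0 to 2 mm below this height; on the flat top it would be 3.5 mm above.
- joint_right (a point): Right end (recess corner) of that joint, likewise, 143 mm from the left end.
- stylus: Ball stylus, 140 mm, 75 g, upright, ball down in the stand's middle hole: 7 mm polished steel ball, tapered shank up to 44 mm, brass collar 32 mm across from 44 to 50 mm (rests on the stand's top), square wooden handle 18 x 18 mm from 50 to 140 mm. Origin: lowest point of the ball; z along the handle; x, y square to its flats, turned up to 0.4 rad from the stand's.
- stylus_ball (a point): Centre of the stylus's ball, 3.5 mm above its origin.
- tool_stand: Fixed wooden tool stand, 190 mm (its x) x 56 mm (its y) x 52 mm high, with the stylus in the middle and two other fixed thin tools 70 mm either side of it along x, their tops 122 and 131 mm above the table. Origin: centre of the underside.
- stand_hole (a point): Mouth of the stand's middle hole: 20 mm across, 46 mm deep, centre of the stand's top face, 52 mm above the table.
- mug: White mug, 84 mm across and 92 mm high, beyond the holder. Leave alone.
- bowl: Off-white bowl, 110 mm across and 58 mm high, beyond the holder. Leave alone.
- glaze_jar: White lidded jar, 60 mm across and 75 mm high, beyond the tool stand. Leave alone.

How it is judged (in metres and radians):
On the way, in this order (a step that is already met when the one before it is completed fails the run):
1. the long insert lies flush in the recess and is pressed down on its floor with at least 5 N (its own weight is 2 to 3 N) (x of insert_long in the frame of recess between -0.003 and 0.003 m and y of insert_long in the frame of recess between -0.003 and 0.003 m and z of insert_long in the frame of recess between -0.002 and 0.002 m and angle between the z axis of insert_long and the z axis of holder, either way round below 0.03 rad and angle between the y axis of insert_long and the y axis of holder, either way round below 0.06 rad and contact force between insert_long and holder above 5 N), for 0.1 s.
2. the stylus ball is down in the near long joint within 18 mm of its left corner (x of stylus_ball in the frame of joint_mid between -0.006 and 0.006 m and z of stylus_ball in the frame of joint_mid between -0.006 and 0.002 m and y of stylus_ball in the frame of joint_mid between 0.0535 and 0.075 m), for 0.1 s.
3. the ball is still down in the joint a quarter of the way along (x of stylus_ball in the frame of joint_mid between -0.006 and 0.006 m and z of stylus_ball in the frame of joint_mid between -0.006 and 0.002 m and y of stylus_ball in the frame of joint_mid between 0.02 and 0.04 m), for 0.1 s.
4. the ball is still down in the joint half way along (x of stylus_ball in the frame of joint_mid between -0.006 and 0.006 m and z of stylus_ball in the frame of joint_mid between -0.006 and 0.002 m and y of stylus_ball in the frame of joint_mid between -0.01 and 0.01 m), for 0.1 s.
5. the ball is still down in the joint three quarters of the way along (x of stylus_ball in the frame of joint_mid between -0.006 and 0.006 m and z of stylus_ball in the frame of joint_mid between -0.006 and 0.002 m and y of stylus_ball in the frame of joint_mid between -0.04 and -0.02 m), for 0.1 s.
6. the ball is down in the joint within 18 mm of its right corner (x of stylus_ball in the frame of joint_mid between -0.006 and 0.006 m and z of stylus_ball in the frame of joint_mid between -0.006 and 0.002 m and y of stylus_ball in the frame of joint_mid between -0.075 and -0.0535 m), for 0.1 s.
At the end, for the whole second after the job is handed in: Long insert in the recess, hollow up, within 3 mm of centre, 2 mm of the floor and 0.03 rad of level; stylus ball down in the stand's middle hole, within 8 mm of its centre, collar within 6 mm of the stand's top, upright within 0.12 rad; both at rest, the short insert and pots where they were (x of insert_long in the frame of recess between -0.003 and 0.003 m and y of insert_long in the frame of recess between -0.003 and 0.003 m and z of insert_long in the frame of recess between -0.002 and 0.002 m and angle between the z axis of insert_long and the z axis of holder, either way round below 0.03 rad and angle between the y axis of insert_long and the y axis of holder, either way round below 0.06 rad and horizontal distance between stylus_ball and stand_hole below 0.008 m and z of stylus in the frame of stand_hole between -0.05 and -0.038 m and angle between stylus's own z axis and vertical below 0.12 rad and linear speed of each of stylus, insert_long below 0.02 m/s and distance of each of insert_short, mug, bowl, glaze_jar from where it was at the start of the episode below 0.025 m); the robot touches nothing.
It fails at once if the ball is drawn along the joint faster than 100 mm/s (x of stylus_ball in the frame of joint_mid between -0.006 and 0.006 m and z of stylus_ball in the frame of joint_mid between -0.006 and 0.002 m and y of stylus_ball in the frame of joint_mid between -0.048 and 0.048 m and linear speed of stylus above 0.1 m/s).
It fails at once if the stylus bears on the plaster insert with more than 30 N, which would chip its bevel (contact force between stylus and insert_long above 30 N).
It fails at once if the long insert is dropped into the recess from a height (falls into it faster than 0.75 m/s) (x of insert_long in the frame of recess between -0.02 and 0.02 m and y of insert_long in the frame of recess between -0.02 and 0.02 m and z of insert_long in the frame of recess below 0.02 m and linear speed of insert_long above 0.75 m/s).
It fails at once if the short insert, mug, bowl or glaze jar is moved by more than 25 mm (distance of any of insert_short, mug, bowl, glaze_jar from where it was at the start of the episode above 0.025 m).
It also fails if it takes over 72 s, if anything falls off the work surface, if the arm or the gripper's body presses on something with over 40 N, if the wrist force passes 120 N, or if a joint passes its speed limit or range.

## Working session

There is one attempt and no reset: what is moved stays moved. The work goes in short steps, Python scripts to look and compute and a tool call to move; the robot and the scene stay as the last step left them, time stands still between calls to the robot, and variables do not carry over. Pictures are saved under pics/ and viewed, at most 13 in all, crops included, and the job is handed in when it is done.

Besides the shell and the picture viewer there is one more tool, called after "Request:" as name(argument=value, ...), one argument or row to a line, values as JSON. play_rows: Moves the arm, as the interface text tells. Its arguments: {"type":"object","properties":{"rows":{"type":"array","items":{"type":"object","properties":{"grip":{"type":"number"},"tx":{"type":"number"},"ty":{"type":"number"},"tz":{"type":"number"},"roll":{"type":"number"}}}},"force":{"type":"number"}},"required":["rows"]}

```bash
mkdir -p pics; python3 - <<'E'
from workcell import ctrl
import cv2
s=ctrl.sense();print(s)
for n in("scene","top"):
    f=ctrl.grab_frame(n);cv2.imwrite(f"pics/{n}0.png",f["frame"][:,:,::-1]);print(n,f["mtx"].tolist(),f["R"].tolist(),f["t"].tolist())
E
```

```text
{'t': 0.0, 'joint_positions': array([ 1.09290873e+00,  2.21220944e-01,  1.52759547e+00, -4.60432150e-05,
        1.39470477e+00, -1.26077782e-01]), 'dq': array([-9.70084760e-04, -7.47614817e-05, -1.20628047e-03,  1.87686063e-03,
       -1.11463763e-03, -4.43472428e-04]), 'tau': array([-6.81262645e-04, -4.96899176e+01, -3.89402640e+01, -2.20094248e-04,
        1.09849678e-02, -2.78091312e-05]), 'tool_pos': array([215.10001458, 586.18019559, 230.2107332 ]), 'tcp_rot': array([-2.65150132e-04,  1.74995077e-01,  9.84568836e-01, -9.27372836e-04]), 'force': array([ 0.82989146, -0.58988032,  0.71524877]), 'wrist_torque': array([-0.0231128 , -0.02819518,  0.03977165]), 'finger_force': 0.0, 'opening': 85.44836462394534}
scene [[460.2229715576089, 0.0, 322.2624913741051], [0.0, 460.2229715576089, 240.44531869445916], [0.0, 0.0, 1.0]] [[-0.841202705839796, 0.5407126341852768, 0.0028026630594396302], [0.4648608377778401, 0.725825898712115, -0.5070317211568077], [-0.2761927029960974, -0.42521360748589543, -0.8619228380896634]] [513.8815788429297, -232.1798937161432, 1064.276850920358]
top [[467.0866158483614, 0.0, 315.6623523718288], [0.0, 467.0866158483614, 237.23840387409803], [0.0, 0.0, 1.0]] [[-0.021499740642207322, -0.999764048922457, 0.003099618443109275], [-0.9735974711139912, 0.020232096368547784, -0.22737331971226224], [0.22725695895342485, -0.007906248080400826, -0.9738027345661606]] [-0.08173676098668183, 629.7845103187526, 866.9632134321362]
```

View pics/top0.png

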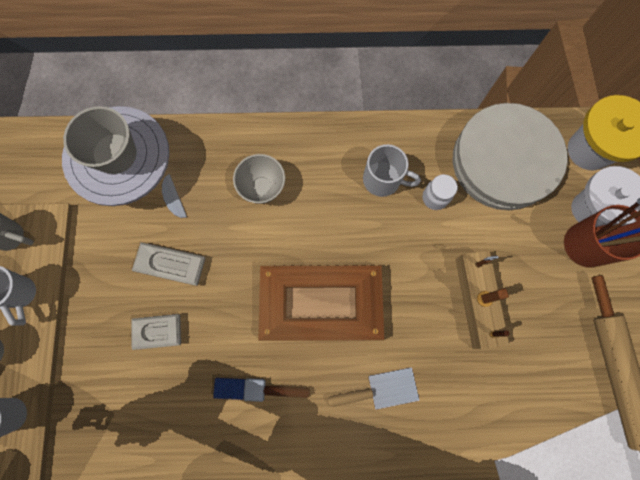

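View pics/scene0.png

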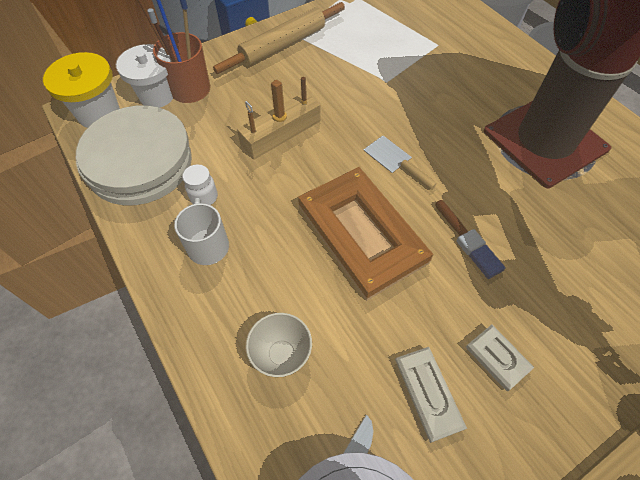

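The top view shows the long insert at about (168,263), the short insert at (156,331), the holder at (321,302), the stand at (485,300) and the stylus top at (505,294). The scene view shows the same objects, with the long insert at (431,393) and the stylus at (278,100).

```bash
cat > h.py <<'E'
import numpy as np, cv2
from scipy.spatial.transform import Rotation as Ro
from workcell import ctrl
def cast(f,uv,z):
    uv=np.atleast_2d(np.asarray(uv,float)); d=np.c_[uv,np.ones(len(uv))]@np.linalg.inv(f["mtx"]).T@f["R"]
    C=-f["R"].T@f["t"]; return (C+d*((z-C[2])/d[:,2])[:,None])[:,:2]
def proj(f,X):
    c=f["R"]@np.asarray(X,float)+f["t"]; p=f["mtx"]@c; return p[:2]/p[2]
def tri(fs,uvs):
    A=np.zeros((3,3));b=np.zeros(3)
    for f,uv in zip(fs,uvs):
        d=f["R"].T@np.linalg.inv(f["mtx"])@np.r_[uv,1];d/=np.linalg.norm(d);C=-f["R"].T@f["t"];P=np.eye(3)-np.outer(d,d);A+=P;b+=P@C
    return np.linalg.solve(A,b)
def blob(mask,near):
    cs,_=cv2.findContours(cv2.morphologyEx(mask.astype(np.uint8),cv2.MORPH_OPEN,np.ones((3,3))),cv2.RETR_EXTERNAL,cv2.CHAIN_APPROX_NONE)
    cs=[c for c in cs if cv2.contourArea(c)>20]
    return max(cs,key=lambda c:cv2.pointPolygonTest(c,tuple(map(float,near)),True))[:,0].astype(float)
def rect(pts):
    (c,(w,h),a)=cv2.minAreaRect(pts.astype(np.float32)); a=np.radians(a)
    if w<h: w,h=h,w; a+=np.pi/2
    return np.round(c,1),round(w,1),round(h,1),round((a)%np.pi,3)   # angle of long axis from world x
def go(x,y,z,yaw=None):
    """print shift to put TCP at x,y,z with tool y axis along yaw (mod pi)"""
    s=ctrl.sense();R=Ro.from_quat(np.r_[s["tcp_rot"][1:],s["tcp_rot"][0]]).as_matrix()
    d=R.T@(np.array([x,y,z])-s["tool_pos"]); r=0
    if yaw is not None:
        cur=np.arctan2(R[1,1],R[0,1]); r=-((yaw-cur+np.pi/2)%np.pi-np.pi/2)
    print("t %.2f tcp"%s["t"],s["tool_pos"].round(1),"yaw %.3f"%np.arctan2(R[1,1],R[0,1]),"shift",d.round(1),"roll %.3f"%r,"q6 %.2f"%s["joint_positions"][5],"F",s["force"].round(1),"open %.1f"%s["opening"])
E
python3 - <<'E'
from h import *
fs={n:ctrl.grab_frame(n) for n in("top","scene")}
near={"top":dict(long=(150,262),hold=(270,302),short=(150,345)),"scene":dict(long=(412,372),hold=(330,230),short=(500,372))}
for n,f in fs.items():
    hsv=cv2.cvtColor(f["frame"],cv2.COLOR_RGB2HSV);
    for k,z in(("long",15.5),("hold",19),("short",15.5)):
        p=near[n][k];c=hsv[p[1],p[0]]
        m=(hsv[...,1]<75)&(hsv[...,2]>70) if k!="hold" else (hsv[...,0]<14)&(hsv[...,1]>110)
        print(n,k,c,*rect(cast(f,blob(m,p),z)))
    # recess floor
    p=(321,303) if n=="top" else (365,232); print("floor",hsv[p[1],p[0]])
    g=f["frame"]; cv2.imwrite(f"pics/{n}c.png",cv2.resize(g[240:360,420:540] if n=="top" else g[60:180,220:340],None,fx=3.3,fy=3.3,interpolation=cv2.INTER_CUBIC)[:,:,::-1])
a=cv2.imread("pics/topc.png");b=cv2.imread("pics/scenec.png");cv2.imwrite("pics/st.png",np.hstack([a,b]))
E
```

```text
top long [17 22 83] [593.2 297.8] 144.6 64.4 1.327
top hold [ 12 151 132] [505.7 -21.5] 253.7 152.1 1.553
top short [ 21  28 155] [452.9 316.7] 100.0 63.2 1.647
floor [ 15 108 173]
scene long [ 23  33 201] [591.5 296.6] 141.4 65.7 1.328
scene hold [ 15 152 158] [329.1  23.8] 28.1 12.6 1.397
scene short [ 21  28 193] [452.9 315.6] 96.7 68.1 1.649
floor [ 17 104 204]
```

View pics/st.png

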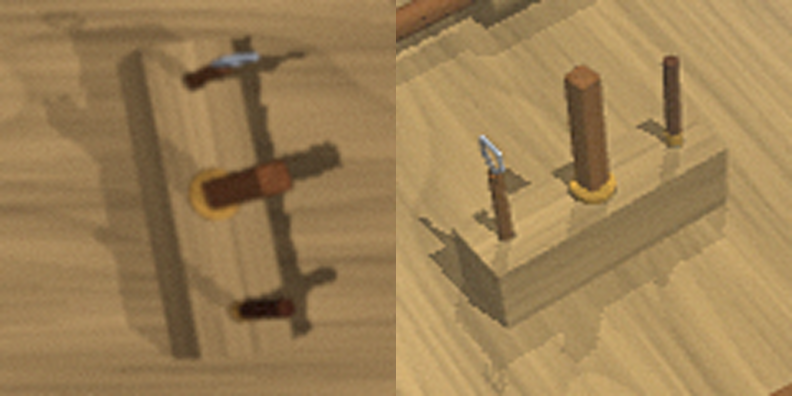

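```bash
python3 - <<'E'
from h import *
go(592.3,297.2,100,1.327-np.pi/2)
fs={n:ctrl.grab_frame(n) for n in("top","scene")}
f=fs["scene"];hsv=cv2.cvtColor(f["frame"],cv2.COLOR_RGB2HSV)
for t in(15,16,17):
    m=(hsv[...,0]<=t)&(hsv[...,1]>135); print(t,rect(cast(f,blob(m,(330,230)),19)))
hs={}
for n,f in fs.items():
    hsv=cv2.cvtColor(f["frame"],cv2.COLOR_RGB2HSV)
    top,col=((502.7,293.9),(480,300)) if n=="top" else ((276.4,82.7),(279.4,118))
    a=hsv[int(top[1]),int(top[0])];b=hsv[int(col[1])+ (1 if n=="scene" else 0),int(col[0])]
    side=hsv[297,490] if n=="top" else hsv[100,278]
    print(n,"topface",a,"collar",b,"side",side)
    x,y=map(int,top); print(hsv[y-6:y+7,x-8:x+7,2]); 
# rim: recess dark/light edges; floor mask
f=fs["top"];hsv=cv2.cvtColor(f["frame"],cv2.COLOR_RGB2HSV)
print(rect(cast(f,blob((hsv[...,0]>12)&(hsv[...,1]<125)&(hsv[...,2]>120),(321,303)),12)))
u=tri([fs["top"],fs["scene"]],[(502.7,293.9),(276.4,82.7)]);print("styl top",u.round(1), tri([fs["top"],fs["scene"]],[(484.8,298.5),(279.4,117.6)]).round(1))
E
```

```text
t 0.20 tcp [215.2 586.4 230.6] yaw 1.219 shift [-453.7 -141.4  130.7] roll 1.463 q6 -0.13 F [-0.6 -0.1 -0.5] open 85.4
15 (array([496.3, -25.5]), 263.0, 154.5, np.float64(1.555))
16 (array([496.3, -25.6]), 263.9, 155.5, np.float64(1.551))
17 (array([496.3, -25.6]), 264.0, 155.5, np.float64(1.551))
top topface [ 11 171 109] collar [ 18 166 158] side [ 12 161  73]
[[152 152 146 114  89  83  82  79  88 118 126 101  96  88  90]
 [151 153 146 123  91  78  77  81  83  86  86  82  75  78  78]
 [154 151 139 111  85  78  80  87  95  89  94  95  88  76  78]
 [138 122 100  89  89  99 101 111 112 108 109 109  93  79  82]
 [ 85  76  71  84 107 115 122 119 117 108 113 109  98  85  81]
 [ 65  67  72  86 112 120 129 118 117 115 113 115 110  89  77]
 [ 72  72  68  79 105 124 123 119 109 109 115 116 117 103  86]
 [ 74  69  70  80  93 119 122 118 112 116 116 117 118 111  93]
 [ 68  77  71  73  86 116 123 117 120 116 120 120 121 112 105]
 [ 75  77  72  79  81 107 118 118 113 116 114 120 117 115 117]
 [ 71  70  72  77  69  96 111 115 114 117 110 103 111 118 129]
 [ 74  74  69  69  70  79  95 100 100  97 
[... 393 characters left out ...]
79 185 184]
 [178 173 175 182 185 168 130 147 148 151 162 181 183 179 184]
 [176 180 174 178 178 151 156 149 150 144 151 151 170 182 187]
 [169 181 179 150 140 143 146 144 146 144 144 139 146 158 182]
 [170 172 176 126 139 142 147 142 146 151 151 157 148 149 184]
 [166 167 164  79 115 143 158 163 156 158 160 154 132 127 165]
 [168 177 159  91  85 115 136 153 154 154 147 126 107 107 171]
 [176 172 167  90  83  90  96 126 148 145 116 119 118 121 150]
 [178 174 169 118  84  92  84  89 105 112 121 118 116 123 153]
 [175 174 169 117  84  89  91  91 105 121 118 117 112 116 145]]
(array([5.772e+02, 5.000e-01]), 1402.6, 762.6, np.float64(1.562))
styl top [ 500.6 -347.6  145.1] [ 501.6 -350.1   46.2]
```

Request:
play_rows(
  rows=[
    {"grip":100,"tx":-45,"ty":-14,"tz":12,"roll":0.146},
    {"tx":-90,"ty":-28,"tz":24,"roll":0.292,"grip":100},
    {"tx":-135,"ty":-42,"tz":36,"roll":0.438,"grip":100},
    {"tx":-180,"ty":-56,"tz":48,"roll":0.584,"grip":100},
    {"tx":-226,"ty":-70,"tz":60,"roll":0.73,"grip":100},
    {"tx":-272,"ty":-84,"tz":72,"roll":0.876,"grip":100},
    {"tx":-318,"ty":-99,"tz":84,"roll":1.022,"grip":100},
    {"tx":-364,"ty":-113,"tz":96,"roll":1.168,"grip":100},
    {"tx":-410,"ty":-127,"tz":108,"roll":1.314,"grip":100},
    {"tx":-453.7,"ty":-141.4,"tz":120,"roll":1.463,"grip":100},
  ],
)

```text
t: 1.3
tool_pos: [594.2, 296.1, 110.9]
tcp_rot: [0.0, 0.79, 0.613, 0.0]
force: [0.1, 0.8, -0.5]
opening: 85.1
finger_force: 0.0
```

```bash
python3 - <<'E'
from h import *
go(592.3,297.2,40,1.327-np.pi/2)
fs={n:ctrl.grab_frame(n) for n in("top","scene")}
P={"top":[(266,270),(375,271),(264,332),(378,332)],"scene":[(416,254),(370,281),(308,199),(357,176)]}
for n,f in fs.items():
    g=f["frame"].astype(int);Y=g[...,1]-0.55*g[...,0]-0.25*g[...,2] # screws greener than wood
    hsv=cv2.cvtColor(f["frame"],cv2.COLOR_RGB2HSV)
    out=[]
    for u,v in P[n]:
        h=hsv[v-6:v+7,u-6:u+7]; w=(np.clip(h[...,0].astype(float)-15.5,0,6))*(h[...,1]>140); vv,uu=np.mgrid[v-6:v+7,u-6:u+7]
        out.append((float((uu*w).sum()/w.sum()),float((vv*w).sum()/w.sum()),w.sum()))
    q=cast(f,[o[:2] for o in out],38);print(n,np.round(out,1).tolist(),q.round(1).tolist(),q.mean(0).round(1))
E
```

```text
t 1.30 tcp [594.2 296.1 110.9] yaw -0.250 shift [ 0.6 -2.1 70.9] roll -0.007 q6 0.59 F [ 0.1  0.8 -0.5] open 85.1
top [[267.6, 273.4, 35.5], [373.0, 273.2, 23.5], [266.9, 331.1, 17.0], [375.0, 330.7, 33.5]] [[563.6, 86.4], [559.6, -129.6], [447.6, 87.6], [443.9, -128.0]] [503.7 -20.9]
scene [[420.1, 251.0, 73.0], [370.0, 280.6, 75.0], [308.5, 198.7, 58.5], [356.6, 174.9, 47.5]] [[447.2, 87.7], [563.2, 86.5], [561.0, -129.2], [444.1, -126.8]] [503.9 -20.5]
```

Request:
play_rows(
  rows=[
    {"grip":100,"tx":0.6,"ty":-2.1,"tz":25,"roll":-0.007},
    {"grip":100,"tx":0.6,"ty":-2.1,"tz":55,"roll":-0.007},
    {"grip":100,"tx":0.6,"ty":-2.1,"tz":85,"roll":-0.007},
    {"grip":100,"tx":0.6,"ty":-2.1,"tz":100,"roll":-0.007},
    {"grip":100,"tx":0.6,"ty":-2.1,"tz":106,"roll":-0.007},
    {"grip":100,"tx":0.6,"ty":-2.1,"tz":106,"roll":-0.007},
  ],
)

```text
t: 2.0
tool_pos: [590.3, 298.9, 5.1]
tcp_rot: [-0.0, 0.786, 0.619, -0.0]
force: [0.3, 0.4, 1.3]
opening: 85.1
finger_force: 0.0
```

```bash
python3 - <<'E'
from h import *
go(592.3,297.2,4,1.327-np.pi/2)
f=ctrl.grab_frame("scene");cv2.imwrite("pics/g1.png",cv2.resize(f["frame"][310:460,340:540],(800,600),interpolation=cv2.INTER_CUBIC)[:,:,::-1])
E
```

```text
t 2.00 tcp [590.3 298.9   5.1] yaw -0.236 shift [-1.2  2.4  1.1] roll 0.007 q6 0.59 F [0.3 0.4 1.3] open 85.1
```

View pics/g1.png

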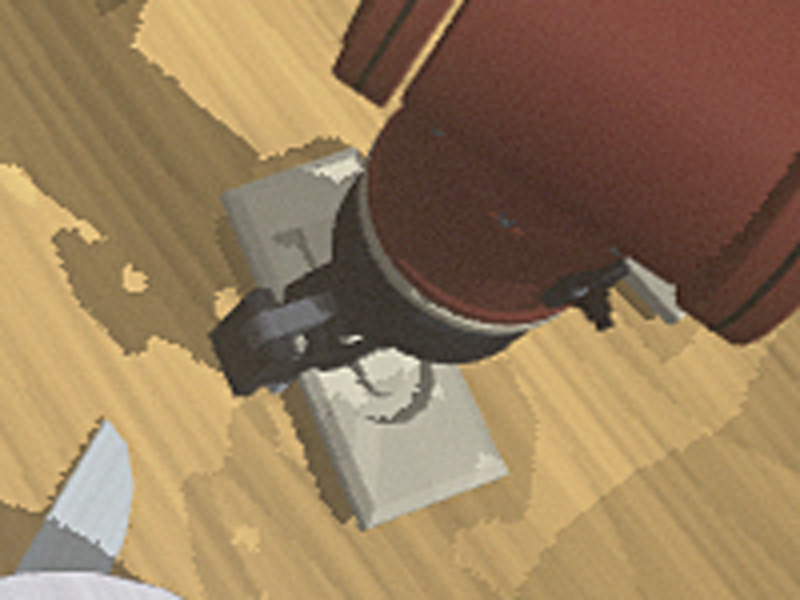

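The gripper stands astride the insert at crop (400,330), with one finger on each long side. I'm closing on it.

Request:
play_rows(
  rows=[
    {"grip":100,"tx":-1.2,"ty":2.4,"tz":1,"roll":0.007},
    {"grip":75,"tx":-1.2,"ty":2.4,"tz":1,"roll":0.007},
    {"grip":60,"tx":-1.2,"ty":2.4,"tz":1,"roll":0.007},
    {"grip":50,"tx":-1.2,"ty":2.4,"tz":1,"roll":0.007},
    {"grip":50,"tx":-1.2,"ty":2.4,"tz":1,"roll":0.007},
    {"grip":50,"tx":-1.2,"ty":2.4,"tz":1,"roll":0.007},
    {"grip":50,"tx":-1.2,"ty":2.4,"tz":1,"roll":0.007},
    {"grip":50,"tx":-1.2,"ty":2.4,"tz":1,"roll":0.007},
  ],
  force=50,
)

```text
t: 2.85
tool_pos: [593.8, 297.3, 5.9]
tcp_rot: [0.0, 0.788, 0.616, 0.001]
force: [-0.8, -0.4, 6.4]
opening: 60.3
finger_force: 56.3
```

```bash
python3 - <<'E'
from h import *
print(ctrl.sense()["finger_force"]);go(592.3,297.2,4,1.327-np.pi/2)
E
```

```text
56.34185979142785
t 2.85 tcp [593.8 297.3   5.9] yaw -0.244 shift [-0.5 -1.4  1.9] roll -0.000 q6 0.59 F [-0.8 -0.4  6.4] open 60.3
```

Request:
play_rows(
  rows=[
    {"grip":50,"tz":-5},
    {"grip":50,"tz":-15},
    {"grip":50,"tz":-35},
    {"grip":50,"tz":-60},
    {"grip":50,"tz":-85},
    {"grip":50,"tz":-100},
    {"grip":50,"tz":-100},
    {"grip":50,"tz":-100},
  ],
)

```text
invalid input at $.rows[0]: expected keys grip, tx, ty, tz, roll
```

```bash
python3 - <<'E'
from h import *
go(504,-20.9,110,-0.017)
f=ctrl.grab_frame("scene");cv2.imwrite("pics/g2.png",cv2.resize(f["frame"][310:460,340:540],(800,600),interpolation=cv2.INTER_CUBIC)[:,:,::-1])
E
```

```text
t 2.85 tcp [593.8 297.3   5.9] yaw -0.244 shift [-330.3  -10.  -104.5] roll -0.227 q6 0.59 F [-0.8 -0.4  6.4] open 60.3
```

View pics/g2.png

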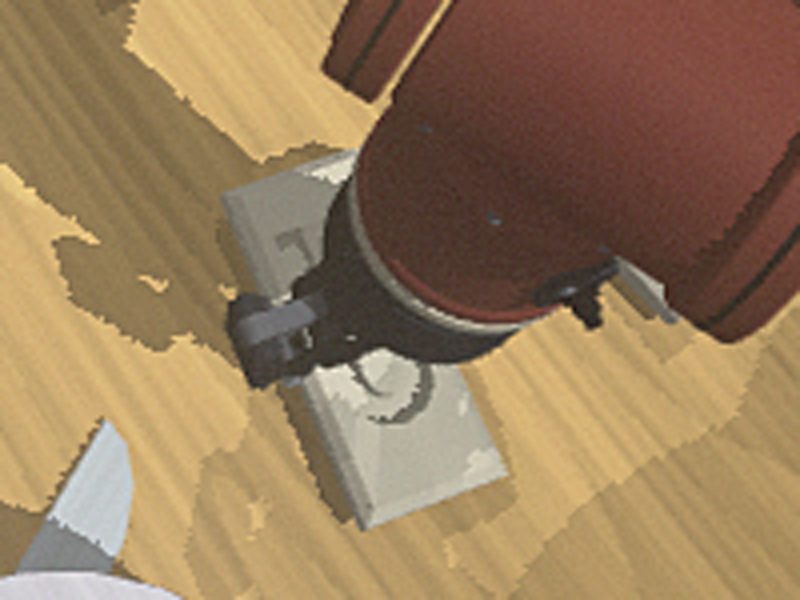

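The fingers are closed on the insert, which hasn't moved from crop (365,340). The lift was refused because each row needs all five keys, so I'm lifting now.

Request:
play_rows(
  rows=[
    {"grip":50,"tx":0,"ty":0,"tz":-3,"roll":0},
    {"grip":50,"tx":0,"ty":0,"tz":-12,"roll":0},
    {"grip":50,"tx":0,"ty":0,"tz":-30,"roll":0},
    {"grip":50,"tx":0,"ty":0,"tz":-55,"roll":0},
    {"grip":50,"tx":0,"ty":0,"tz":-80,"roll":0},
    {"grip":50,"tx":0,"ty":0,"tz":-90,"roll":0},
    {"grip":50,"tx":0,"ty":0,"tz":-90,"roll":0},
  ],
)

```text
t: 3.6
tool_pos: [594.4, 297.7, 97.5]
tcp_rot: [0.001, 0.788, 0.616, 0.002]
force: [0.9, -0.2, -2.2]
opening: 60.6
finger_force: 55.4
```

```bash
python3 - <<'E'
from h import *
go(504,-20.9,96,-0.017)
print(ctrl.sense()["finger_force"])
E
```

```text
t 3.60 tcp [594.4 297.7  97.5] yaw -0.244 shift [-331.   -10.8    0.5] roll -0.227 q6 0.59 F [ 0.9 -0.2 -2.2] open 60.6
55.429791044443846
```

Request:
play_rows(
  rows=[
    {"grip":50,"tx":-20,"ty":-1,"tz":0,"roll":-0.02},
    {"grip":50,"tx":-60,"ty":-2,"tz":0,"roll":-0.05},
    {"grip":50,"tx":-100,"ty":-3,"tz":0,"roll":-0.08},
    {"grip":50,"tx":-140,"ty":-5,"tz":0,"roll":-0.11},
    {"grip":50,"tx":-180,"ty":-6,"tz":0,"roll":-0.14},
    {"grip":50,"tx":-220,"ty":-7,"tz":0,"roll":-0.17},
    {"grip":50,"tx":-260,"ty":-8,"tz":0,"roll":-0.2},
    {"grip":50,"tx":-295,"ty":-9.5,"tz":0,"roll":-0.22},
    {"grip":50,"tx":-320,"ty":-10.5,"tz":0,"roll":-0.227},
    {"grip":50,"tx":-331,"ty":-10.8,"tz":0,"roll":-0.227},
  ],
)

```text
t: 4.6
tool_pos: [500.6, -23.4, 93.1]
tcp_rot: [-0.001, 0.714, 0.7, -0.001]
force: [-0.5, 0.3, -2.7]
opening: 60.6
finger_force: 55.4
```

Request:
play_rows(
  rows=[
    {"grip":50,"tx":0,"ty":0,"tz":0,"roll":0},
    {"grip":50,"tx":0,"ty":0,"tz":0,"roll":0},
    {"grip":50,"tx":0,"ty":0,"tz":0,"roll":0},
  ],
)

```text
t: 4.9
tool_pos: [502.4, -20.5, 94.1]
tcp_rot: [-0.0, 0.713, 0.701, 0.0]
force: [-0.4, 0.1, -2.7]
opening: 60.9
finger_force: 55.4
```

```bash
python3 - <<'E'
from h import *
go(504,-20.9,96,-0.017)
a=ctrl.grab_frame("scene");b=ctrl.grab_frame("top")
cv2.imwrite("pics/g3.png",np.hstack([cv2.resize(a["frame"][140:320,280:450],(400,424),interpolation=cv2.INTER_CUBIC),cv2.resize(b["frame"][230:360,250:390],(400,424),interpolation=cv2.INTER_CUBIC)])[:,:,::-1])
E
```

```text
t 4.90 tcp [502.4 -20.5  94.1] yaw -0.016 shift [-0.4  1.6 -1.9] roll 0.001 q6 -0.18 F [-0.4  0.1 -2.7] open 60.9
```

View pics/g3.png

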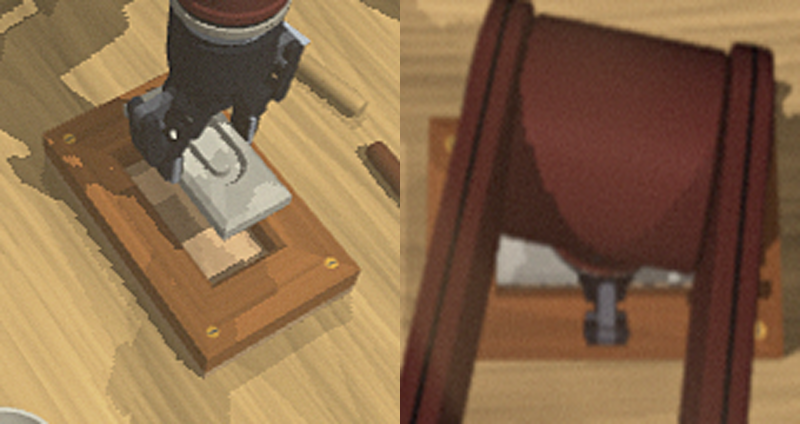

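The scene crop shows the insert level over the recess. Its left-end corners are at crop (228,238) and (291,195), roughly pixels (377,241) and (404,223).

```bash
python3 - <<'E'
from h import *
f=ctrl.grab_frame("scene");hsv=cv2.cvtColor(f["frame"],cv2.COLOR_RGB2HSV)
m=(hsv[...,1]<70)&(hsv[...,2]>85);c=blob(m,(385,225))
hull=cv2.convexHull(c.astype(np.float32))[:,0]
ap=cv2.approxPolyDP(hull.reshape(-1,1,2),2,True)[:,0];print(ap.tolist())
for z in(98,104,109):print(z,cast(f,[(376.9,241),(403.7,222.8)],z).round(1).tolist(), cast(f,ap,z).round(0).tolist())
s=ctrl.sense();p=s["tool_pos"][:2];y=-0.017
for dx in(-31,31):print((p+np.array([dx*np.cos(y)-70*np.sin(y),dx*np.sin(y)+70*np.cos(y)])).round(1))
E
```

```text
[[372.0, 188.0], [402.0, 221.0], [402.0, 226.0], [374.0, 240.0], [353.0, 217.0], [354.0, 208.0]]
98 [[529.2, 50.7], [465.9, 46.0]] [[468.0, -48.0], [466.0, 41.0], [473.0, 50.0], [532.0, 46.0], [536.0, -14.0], [523.0, -29.0]]
104 [[531.8, 53.3], [469.0, 48.6]] [[471.0, -45.0], [469.0, 44.0], [476.0, 52.0], [535.0, 49.0], [538.0, -11.0], [526.0, -26.0]]
109 [[534.0, 55.3], [471.7, 50.7]] [[474.0, -42.0], [472.0, 46.0], [478.0, 54.0], [537.0, 51.0], [541.0, -8.0], [528.0, -23.0]]
[472.6  49.9]
[534.6  48.8]
```

Request:
play_rows(
  rows=[
    {"grip":50,"tx":0,"ty":1.6,"tz":10,"roll":0},
    {"grip":50,"tx":0,"ty":1.6,"tz":30,"roll":0},
    {"grip":50,"tx":0,"ty":1.6,"tz":42,"roll":0},
    {"grip":50,"tx":0,"ty":1.6,"tz":50,"roll":0},
    {"grip":50,"tx":0,"ty":1.6,"tz":54,"roll":0},
    {"grip":50,"tx":0,"ty":1.6,"tz":54,"roll":0},
  ],
)

```text
t: 5.65
tool_pos: [503.5, -21.5, 39.7]
tcp_rot: [-0.0, 0.713, 0.701, -0.0]
force: [0.0, -0.3, -3.5]
opening: 60.3
finger_force: 55.3
```

Request:
play_rows(
  rows=[
    {"grip":50,"tx":0,"ty":0,"tz":2,"roll":0},
    {"grip":50,"tx":0,"ty":0,"tz":4,"roll":0},
    {"grip":50,"tx":0,"ty":0,"tz":5,"roll":0},
    {"grip":50,"tx":0,"ty":0,"tz":5,"roll":0},
  ],
)

```text
t: 6.05
tool_pos: [503.9, -21.6, 35.4]
tcp_rot: [0.0, 0.713, 0.701, 0.0]
force: [0.4, -0.2, -3.5]
opening: 60.4
finger_force: 55.4
```

```bash
python3 - <<'E'
from h import *
go(504,-20.4,30,-0.017);print(ctrl.sense()["wrist_torque"])
E
```

```text
t 6.05 tcp [503.9 -21.6  35.4] yaw -0.017 shift [1.2 0.1 5.4] roll 0.000 q6 -0.18 F [ 0.4 -0.2 -3.5] open 60.4
[-0.01199761  0.01908952  0.00070523]
```

Request:
play_rows(
  rows=[
    {"grip":50,"tx":1,"ty":0,"tz":0,"roll":0},
    {"grip":50,"tx":1,"ty":0,"tz":2,"roll":0},
    {"grip":50,"tx":1,"ty":0,"tz":4,"roll":0},
    {"grip":50,"tx":1,"ty":0,"tz":4,"roll":0},
  ],
)

```text
t: 6.45
tool_pos: [504.6, -20.7, 32.3]
tcp_rot: [0.0, 0.713, 0.701, 0.0]
force: [-0.7, 0.5, 3.8]
opening: 60.5
finger_force: 64.4
```

Request:
play_rows(
  rows=[
    {"grip":50,"tx":0,"ty":0,"tz":1,"roll":0},
    {"grip":50,"tx":0,"ty":0,"tz":2,"roll":0},
    {"grip":50,"tx":0,"ty":0,"tz":2,"roll":0},
  ],
)

```text
t: 6.75
tool_pos: [504.9, -20.7, 31.9]
tcp_rot: [0.0, 0.713, 0.701, 0.0]
force: [-9.0, 1.2, 20.3]
opening: 60.4
finger_force: 76.7
```

Request:
play_rows(
  rows=[
    {"grip":50,"tx":0,"ty":0,"tz":-2,"roll":0},
    {"grip":50,"tx":0,"ty":0,"tz":-2,"roll":0},
    {"grip":90,"tx":0,"ty":0,"tz":-2,"roll":0},
    {"grip":100,"tx":0,"ty":0,"tz":-2,"roll":0},
    {"grip":100,"tx":0,"ty":0,"tz":-2,"roll":0},
    {"grip":100,"tx":0,"ty":0,"tz":-2,"roll":0},
    {"grip":100,"tx":0,"ty":0,"tz":-20,"roll":0},
    {"grip":100,"tx":0,"ty":0,"tz":-45,"roll":0},
    {"grip":100,"tx":0,"ty":0,"tz":-60,"roll":0},
    {"grip":30,"tx":0,"ty":0,"tz":-60,"roll":0},
  ],
)

```text
t: 7.75
tool_pos: [505.9, -21.0, 91.6]
tcp_rot: [0.002, 0.713, 0.701, 0.001]
force: [0.2, -0.9, -0.3]
opening: 73.0
finger_force: 0.0
```

```bash
python3 - <<'E'
from h import *
go(504,-20.4,60,-0.017)
a=ctrl.grab_frame("scene");b=ctrl.grab_frame("top")
cv2.imwrite("pics/g4.png",np.hstack([cv2.resize(a["frame"][140:320,280:450],(400,424),interpolation=cv2.INTER_CUBIC),cv2.resize(b["frame"][230:360,250:390],(400,424),interpolation=cv2.INTER_CUBIC)])[:,:,::-1])
E
```

```text
t 7.75 tcp [505.9 -21.   91.6] yaw -0.017 shift [ 0.6 -2.  31.6] roll 0.000 q6 -0.18 F [ 0.2 -0.9 -0.3] open 73.0
```

View pics/g4.png

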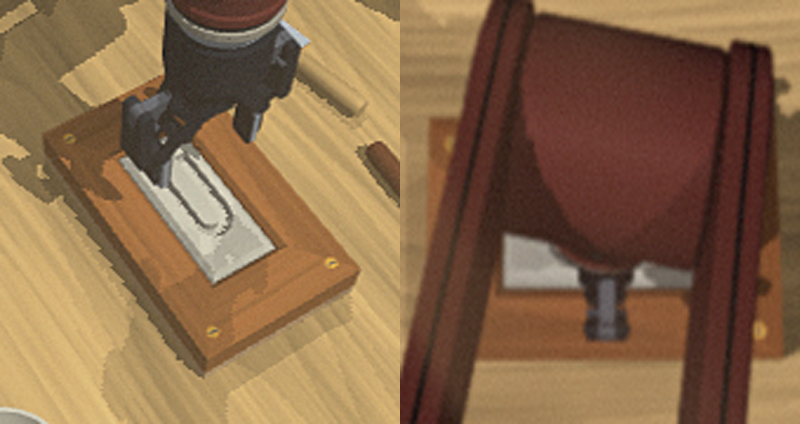

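The insert appears to have dropped into the recess: its outline is parallel to the frame, with corners at scene crop (215,283) and (283,247). I'm closing the fingers and pressing on the tongue.

Request:
play_rows(
  rows=[
    {"grip":0,"tx":0,"ty":-1.5,"tz":0,"roll":0},
    {"grip":0,"tx":0,"ty":-1.5,"tz":0,"roll":0},
    {"grip":0,"tx":0,"ty":-1.5,"tz":0,"roll":0},
    {"grip":0,"tx":0,"ty":-1.5,"tz":0,"roll":0},
    {"grip":0,"tx":0,"ty":-1.5,"tz":20,"roll":0},
    {"grip":0,"tx":0,"ty":-1.5,"tz":36,"roll":0},
    {"grip":0,"tx":0,"ty":-1.5,"tz":44,"roll":0},
    {"grip":0,"tx":0,"ty":-1.5,"tz":47,"roll":0},
    {"grip":0,"tx":0,"ty":-1.5,"tz":48,"roll":0},
    {"grip":0,"tx":0,"ty":-1.5,"tz":48,"roll":0},
  ],
)

```text
t: 8.85
tool_pos: [502.9, -20.7, 41.8]
tcp_rot: [0.0, 0.713, 0.701, 0.0]
force: [-0.0, -0.6, -0.3]
opening: 0.1
finger_force: 0.0
```

Request:
play_rows(
  rows=[
    {"grip":0,"tx":0,"ty":0,"tz":2,"roll":0},
    {"grip":0,"tx":0,"ty":0,"tz":3,"roll":0},
    {"grip":0,"tx":0,"ty":0,"tz":4,"roll":0},
    {"grip":0,"tx":0,"ty":0,"tz":4,"roll":0},
  ],
)

```text
t: 9.25
tool_pos: [502.7, -20.6, 38.1]
tcp_rot: [0.0, 0.713, 0.701, 0.0]
force: [-1.7, 0.6, 5.2]
opening: -0.4
finger_force: 2.6
```

Contact is at z = 38, so the insert is flush. I'm pressing harder.

Request:
play_rows(
  rows=[
    {"grip":0,"tx":0,"ty":0,"tz":1,"roll":0},
    {"grip":0,"tx":0,"ty":0,"tz":1.5,"roll":0},
    {"grip":0,"tx":0,"ty":0,"tz":2,"roll":0},
    {"grip":0,"tx":0,"ty":0,"tz":2,"roll":0},
    {"grip":0,"tx":0,"ty":0,"tz":2,"roll":0},
  ],
)

```text
t: 9.75
tool_pos: [502.8, -20.7, 38.0]
tcp_rot: [0.0, 0.713, 0.701, -0.0]
force: [-10.0, 1.8, 23.2]
opening: 0.2
finger_force: 11.5
```

Request:
play_rows(
  rows=[
    {"grip":0,"tx":0,"ty":0,"tz":-4,"roll":0},
    {"grip":0,"tx":0,"ty":0,"tz":-30,"roll":0},
    {"grip":0,"tx":0,"ty":0,"tz":-70,"roll":0},
    {"grip":20,"tx":0,"ty":0,"tz":-110,"roll":0},
    {"grip":40,"tx":-40,"ty":0,"tz":-140,"roll":0},
    {"grip":60,"tx":-80,"ty":0,"tz":-152,"roll":0},
    {"grip":60,"tx":-120,"ty":0,"tz":-152,"roll":0},
    {"grip":60,"tx":-160,"ty":0,"tz":-152,"roll":0},
    {"grip":60,"tx":-180,"ty":0,"tz":-152,"roll":0},
    {"grip":60,"tx":-180,"ty":0,"tz":-152,"roll":0},
  ],
)

```text
t: 10.75
tool_pos: [499.1, -203.2, 187.4]
tcp_rot: [0.0, 0.714, 0.7, -0.0]
force: [0.1, 0.7, -0.7]
opening: 51.2
finger_force: 0.0
```

```bash
python3 - <<'E'
from h import *
fs={n:ctrl.grab_frame(n) for n in("top","scene")}
for n,f in fs.items():
    hsv=cv2.cvtColor(f["frame"],cv2.COLOR_RGB2HSV).astype(int);H,S,V=hsv[...,0],hsv[...,1],hsv[...,2]
    p=(305,317) if n=="top" else (372,250)
    try: print(n,"insert",rect(cast(f,blob((S<70)&(V>70),p),37)))
    except Exception as e: print(e)
    t=(502.7,294) if n=="top" else (277,83)
    try:
        m=(H<=13)&(S>150)&(V>94) if n=="top" else (H<=17)&(S>125)&(V>132)&(V<166)
        if n=="scene": m[:, :265]=0; m[91:]=0
        c=blob(m,t); q=cast(f,c,148);M=cv2.moments(c.astype(np.float32));print("topface",(M["m10"]/M["m00"],M["m01"]/M["m00"]),rect(q),"mean",cast(f,[(M["m10"]/M["m00"],M["m01"]/M["m00"])],148))
    except Exception as e: print(e)
    t=(481,300) if n=="top" else (279,121)
    m=(H>=16)&(S>(150))&(V>130)
    try:
        c=blob(m,t);print("collar",c.min(0),c.max(0),cv2.fitEllipse(cv2.convexHull(c.astype(np.float32))), cast(f,[cv2.fitEllipse(cv2.convexHull(c.astype(np.float32)))[0]],55))
    except Exception as e: print(e)
    # stand sides
f=fs["top"];cv2.imwrite("pics/s5.png",np.hstack([cv2.resize(f["frame"][240:360,440:520],(400,600),interpolation=cv2.INTER_CUBIC),cv2.resize(fs["scene"]["frame"][65:140,240:290],(400,600),interpolation=cv2.INTER_CUBIC)])[:,:,::-1])
E
```

```text
top insert (array([503.4, -20.4]), 139.9, 60.4, np.float64(1.55))
topface (595.4117863720073, 241.92044198895027) (array([ 581.7, -537.1]), 92.5, 49.8, np.float64(0.673)) mean [[ 592.4444035  -528.55188676]]
collar [583.  95.] [639. 158.] ((619.2742919921875, 127.38423156738281), (65.5636978149414, 72.76246643066406), 105.5955581665039) [[ 865.20159598 -678.69074331]]
scene insert (array([505.3, -18.1]), 140.5, 62.9, np.float64(1.554))
max() iterable argument is empty
collar [246.  17.] [255.  24.] ((250.36814880371094, 20.671432495117188), (7.547971725463867, 9.852210998535156), 78.35563659667969) [[ 394.69095616 -682.79967573]]
```

View pics/s5.png

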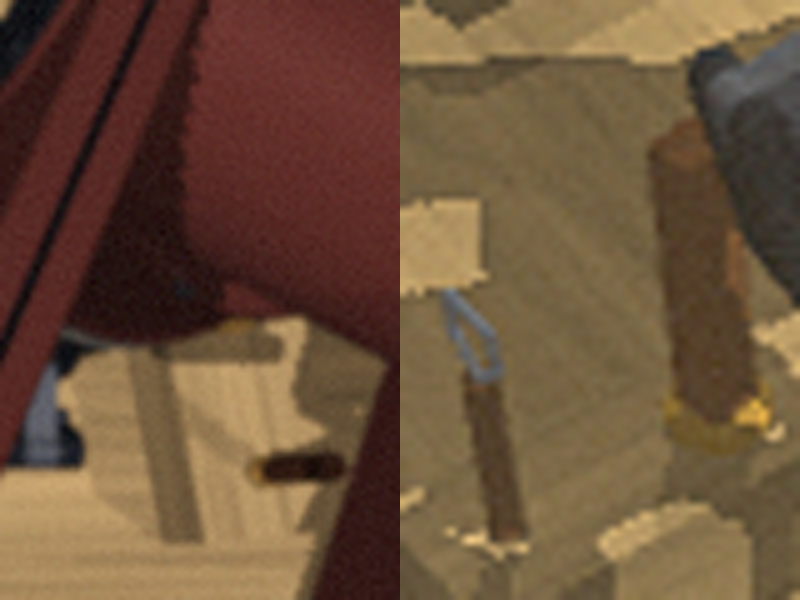

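The arm hides the stylus in both views here, so I'm measuring it from the first pictures.

```bash
python3 - <<'E'
from h import *
fs={n:ctrl.grab_frame(n) for n in("top","scene")}
uv={}
for n,f in fs.items():
    im=cv2.cvtColor(cv2.imread(f"pics/{n}0.png"),cv2.COLOR_BGR2RGB);f["frame"]=im
    hsv=cv2.cvtColor(im,cv2.COLOR_RGB2HSV).astype(int);H,S,V=hsv[...,0],hsv[...,1],hsv[...,2]
    if n=="top":
        m=(H<=14)&(S>140)&(V>94);b=(490,512,282,306)
        mc=(H>=16)&(S>145)&(V>110);bc=(474,498,285,312)
    else:
        m=(S>125)&(V>132)&(V<165);b=(268,288,77,92)
        mc=(H>=18)&(S>150)&(V>120);bc=(268,292,108,130)
    for name,mm,bb,z in(("face",m,b,148),("collar",mc,bc,55)):
        k=np.zeros_like(mm);k[bb[2]:bb[3],bb[0]:bb[1]]=mm[bb[2]:bb[3],bb[0]:bb[1]]
        nc,l,st,ce=cv2.connectedComponentsWithStats(k.astype(np.uint8),connectivity=4);i=1+np.argmax(st[1:,4])
        c=np.argwhere(l==i)[:,::-1].astype(float)
        h=cv2.convexHull(c.astype(np.float32))
        print(n,name,st[i],ce[i].round(1),cast(f,[ce[i]],z).round(1),rect(cast(f,c,z)), cast(f,[cv2.minEnclosingCircle(cast(f,c,z).astype(np.float32))[0]],z)[0][:0], np.round(cv2.minEnclosingCircle(cast(f,c,z).astype(np.float32)),1) if 0 else [round(x,1) for x in sum(map(lambda t:list(t) if isinstance(t,tuple) else [t],cv2.minEnclosingCircle(cast(f,c,z).astype(np.float32))),[])])
        uv[n,name]=ce[i]
print("face tri",tri([fs["top"],fs["scene"]],[uv["top","face"],uv["scene","face"]]).round(1))
go(501,-349,150)
E
```

```text
top face [498 289  11  10  78] [502.6 293.7] [[ 500.8 -346.5]] (array([ 500.6, -346.4]), 16.3, 16.2, np.float64(1.786)) [] [500.9, -347.0, 9.7]
top collar [477 291  15  16 102] [482.6 299.2] [[ 500.2 -343. ]] (array([ 500.9, -344.6]), 30.3, 26.1, np.float64(0.192)) [] [501.6, -346.9, 15.4]
scene face [272  80  10   7  44] [276.2  82.8] [[ 502.5 -344.1]] (array([ 502.5, -344.4]), 16.8, 15.3, np.float64(1.793)) [] [502.2, -343.8, 9.5]
scene collar [273 112  14  10  60] [279.9 117.3] [[ 503.7 -341.2]] (array([ 503.2, -342.6]), 29.3, 24.8, np.float64(2.823)) [] [502.5, -345.6, 15.6]
face tri [ 501.  -347.6  144.9]
t 10.95 tcp [ 499.3 -199.5  187.1] yaw -0.016 shift [-149.4    4.2   37. ] roll 0.000 q6 -0.51 F [ 0.6 -0.6  0.5] open 51.2
```

Request:
play_rows(
  rows=[
    {"grip":60,"tx":-30,"ty":1,"tz":0,"roll":-0.08},
    {"grip":60,"tx":-70,"ty":2,"tz":0,"roll":-0.16},
    {"grip":60,"tx":-110,"ty":4,"tz":0,"roll":-0.236},
    {"grip":60,"tx":-135,"ty":4.8,"tz":0,"roll":-0.236},
    {"grip":60,"tx":-146.6,"ty":4.8,"tz":0,"roll":-0.236},
    {"grip":60,"tx":-146.6,"ty":4.8,"tz":0,"roll":-0.236},
    {"grip":60,"tx":-146.6,"ty":4.8,"tz":0,"roll":-0.236},
    {"grip":60,"tx":-146.6,"ty":4.8,"tz":0,"roll":-0.236},
  ],
)

```text
t: 11.75
tool_pos: [502.0, -345.5, 187.3]
tcp_rot: [-0.0, 0.625, 0.781, 0.0]
force: [0.7, -0.4, -0.4]
opening: 51.3
finger_force: 0.0
```

```bash
python3 - <<'E'
from h import *
go(501.7,-346.2,82,0.22)
E
```

```text
t 11.75 tcp [ 502.  -345.5  187.3] yaw 0.221 shift [ -0.7  -0.4 105.3] roll 0.001 q6 -0.95 F [ 0.7 -0.4 -0.4] open 51.3
```

Request:
play_rows(
  rows=[
    {"grip":60,"tx":-0.7,"ty":-0.4,"tz":15,"roll":0},
    {"grip":60,"tx":-0.7,"ty":-0.4,"tz":40,"roll":0},
    {"grip":60,"tx":-0.7,"ty":-0.4,"tz":70,"roll":0},
    {"grip":60,"tx":-0.7,"ty":-0.4,"tz":95,"roll":0},
    {"grip":60,"tx":-0.7,"ty":-0.4,"tz":105,"roll":0},
    {"grip":60,"tx":-0.7,"ty":-0.4,"tz":105,"roll":0},
    {"grip":35,"tx":-0.7,"ty":-0.4,"tz":105,"roll":0},
    {"grip":25,"tx":-0.7,"ty":-0.4,"tz":105,"roll":0},
    {"grip":10,"tx":-0.7,"ty":-0.4,"tz":105,"roll":0},
    {"grip":10,"tx":-0.7,"ty":-0.4,"tz":105,"roll":0},
  ],
  force=100,
)

```text
t: 12.75
tool_pos: [502.5, -348.9, 84.2]
tcp_rot: [0.002, 0.626, 0.78, -0.0]
force: [0.5, 0.6, 4.9]
opening: 16.7
finger_force: 97.5
```

Request:
play_rows(
  rows=[
    {"grip":10,"tx":0,"ty":0,"tz":0,"roll":0},
    {"grip":10,"tx":0,"ty":0,"tz":0,"roll":0},
    {"grip":10,"tx":0,"ty":0,"tz":0,"roll":0},
  ],
)

```text
t: 13.05
tool_pos: [502.5, -348.9, 84.2]
tcp_rot: [0.002, 0.626, 0.78, -0.0]
force: [0.3, -0.7, 6.6]
opening: 16.3
finger_force: 97.6
```

```bash
python3 - <<'E'
from h import *
s=ctrl.sense();print(s["finger_force"],s["wrist_torque"]);go(501.7,-346.2,82,0.22)
E
```

```text
97.63764023780823 [0.08059872 0.03166448 0.04346325]
t 13.05 tcp [ 502.5 -348.9   84.2] yaw 0.219 shift [ 2.8 -0.2  2.2] roll -0.001 q6 -0.95 F [ 0.3 -0.7  6.6] open 16.3
```

Request:
play_rows(
  rows=[
    {"grip":10,"tx":0,"ty":0,"tz":-3,"roll":0},
    {"grip":10,"tx":0,"ty":0,"tz":-12,"roll":0},
    {"grip":10,"tx":0,"ty":0,"tz":-30,"roll":0},
    {"grip":10,"tx":0,"ty":0,"tz":-55,"roll":0},
    {"grip":10,"tx":0,"ty":0,"tz":-75,"roll":0},
    {"grip":10,"tx":20,"ty":0,"tz":-80,"roll":0},
    {"grip":10,"tx":60,"ty":-2,"tz":-80,"roll":0},
    {"grip":10,"tx":100,"ty":-4,"tz":-80,"roll":0},
    {"grip":10,"tx":120,"ty":-5,"tz":-80,"roll":0},
    {"grip":10,"tx":120,"ty":-5,"tz":-80,"roll":0},
  ],
)

```text
t: 14.05
tool_pos: [469.6, -229.4, 162.4]
tcp_rot: [-0.001, 0.625, 0.781, 0.0]
force: [0.8, -0.9, -0.1]
opening: 16.9
finger_force: 97.5
```

```bash
python3 - <<'E'
from h import *
jm=np.array([504.0,-20.9]);y=-0.017;X=np.array([np.cos(y),np.sin(y)]);Y=np.array([-np.sin(y),np.cos(y)])
for v in(65,0,-65):print("joint",v,(jm-34*X+v*Y).round(1))
go(470,44,164,0.22)
fs=[ctrl.grab_frame(n) for n in("top","scene")]
s=ctrl.sense()["tool_pos"];out=[]
for f in fs:
    p=proj(f,s-[0,0,72.7]);print(p);u,v=map(int,p);out.append(cv2.resize(f["frame"][max(v-50,0):v+30,u-40:u+40],(400,400),interpolation=cv2.INTER_CUBIC))
cv2.imwrite("pics/b.png",np.hstack(out)[:,:,::-1])
E
```

```text
joint 65 [471.1  44.7]
joint 0 [470.  -20.3]
joint -65 [468.9 -85.3]
t 14.05 tcp [ 469.6 -229.4  162.4] yaw 0.221 shift [266.6  60.4  -1.3] roll 0.001 q6 -0.83 F [ 0.8 -0.9 -0.1] open 16.9
[432.49303234 314.21818684]
[318.75464331 130.8121548 ]
```

View pics/b.png

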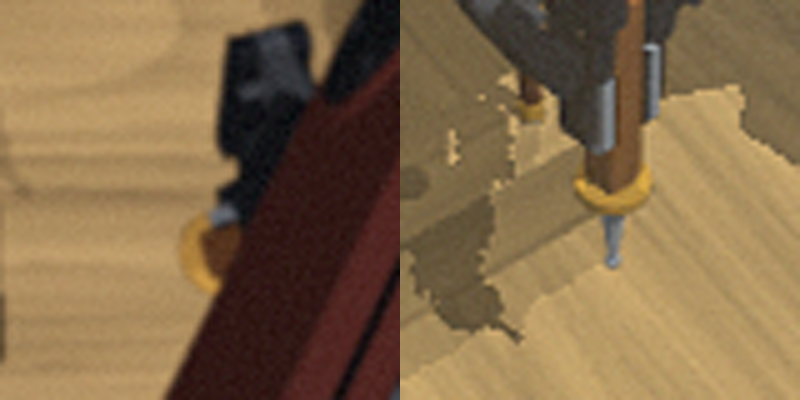

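The scene crop shows the stylus held upright, with the ball at crop (613,262), about pixel (320.6,132.4). In the top view only the collar shows.

```bash
python3 - <<'E'
from h import *
f=ctrl.grab_frame("scene");s=ctrl.sense()["tool_pos"];print(s)
z=s[2]-72.7
# ball blue-grey mask for a sub-pixel centre
g=f["frame"][122:140,310:332].astype(int);m=(g[...,2]>=g[...,0]-5)
vu=np.argwhere(m)+[122,310];print(vu[:,::-1].min(0),vu[:,::-1].max(0))
for r in range(122,140):
    k=vu[vu[:,0]==r,1]; print(r,k.min() if len(k) else "",k.max() if len(k) else "",end="; ")
for uv in((320.6,132.4),(320.6,131.6)):print(cast(f,[uv],z)-s[:2])
for dy in(-30,-35,-38): # axis lower handle points for tilt
    pass
E
```

```text
[ 470.83302572 -232.66029434  162.88822553]
[318 123] [321 132]
122  ; 123 318 321; 124 319 320; 125 319 320; 126 319 320; 127 319 320; 128 319 320; 129 319 320; 130  ; 131 319 321; 132 319 320; 133  ; 134  ; 135  ; 136  ; 137  ; 138  ; 139  ; [[-0.99367562  6.39084389]]
[[-2.19739803  4.51061486]]
```

```bash
python3 - <<'E'
from h import *
go(471.9,38.7,135,0.22)
E
```

```text
t 14.20 tcp [ 470.8 -232.7  162.9] yaw 0.219 shift [264.7  60.   27.6] roll -0.001 q6 -0.83 F [-0.6  1.1 -0.3] open 16.8
```

Request:
play_rows(
  rows=[
    {"grip":10,"tx":25,"ty":6,"tz":0,"roll":0},
    {"grip":10,"tx":60,"ty":14,"tz":0,"roll":0},
    {"grip":10,"tx":100,"ty":23,"tz":0,"roll":0},
    {"grip":10,"tx":140,"ty":32,"tz":0,"roll":0},
    {"grip":10,"tx":180,"ty":41,"tz":0,"roll":0},
    {"grip":10,"tx":220,"ty":50,"tz":0,"roll":0},
    {"grip":10,"tx":250,"ty":57,"tz":5,"roll":0},
    {"grip":10,"tx":264.7,"ty":60,"tz":15,"roll":0},
    {"grip":10,"tx":264.7,"ty":60,"tz":27,"roll":0},
    {"grip":10,"tx":264.7,"ty":60,"tz":27,"roll":0},
  ],
)

```text
t: 15.2
tool_pos: [470.6, 38.9, 133.5]
tcp_rot: [-0.001, 0.626, 0.78, -0.001]
force: [-0.8, -0.1, -1.5]
opening: 16.9
finger_force: 97.5
```

Request:
play_rows(
  rows=[
    {"grip":10,"tx":0,"ty":0,"tz":0,"roll":0},
    {"grip":10,"tx":0,"ty":0,"tz":0,"roll":0},
    {"grip":10,"tx":0,"ty":0,"tz":0,"roll":0},
  ],
)

```text
t: 15.5
tool_pos: [472.1, 38.6, 135.9]
tcp_rot: [0.0, 0.626, 0.78, 0.0]
force: [-0.7, -0.1, -0.8]
opening: 16.8
finger_force: 97.5
```

```bash
python3 - <<'E'
from h import *
go(471.9,38.7,115,0.22)
f=ctrl.grab_frame("scene");s=ctrl.sense()["tool_pos"]
p=proj(f,s+[-.8,3,-72.7]);print(p);u,v=map(int,p)
cv2.imwrite("pics/b2.png",cv2.resize(f["frame"][v-40:v+20,u-40:u+40],(800,600),interpolation=cv2.INTER_CUBIC)[:,:,::-1]);print(u-40,v-40)
print(proj(f,[471.05,41.7,38]),proj(f,[471.05-5.75,41.7,38]),proj(f,[471.05+5.75,41.7,38]))
E
```

```text
t 15.50 tcp [472.1  38.6 135.9] yaw 0.218 shift [ 0.2 -0.1 20.9] roll -0.002 q6 -0.30 F [-0.7 -0.1 -0.8] open 16.8
[397.14987291 232.51533178]
357 192
[395.32350712 239.29568203] [397.70696894 237.90818058] [392.93146311 240.6881795 ]
```

View pics/b2.png

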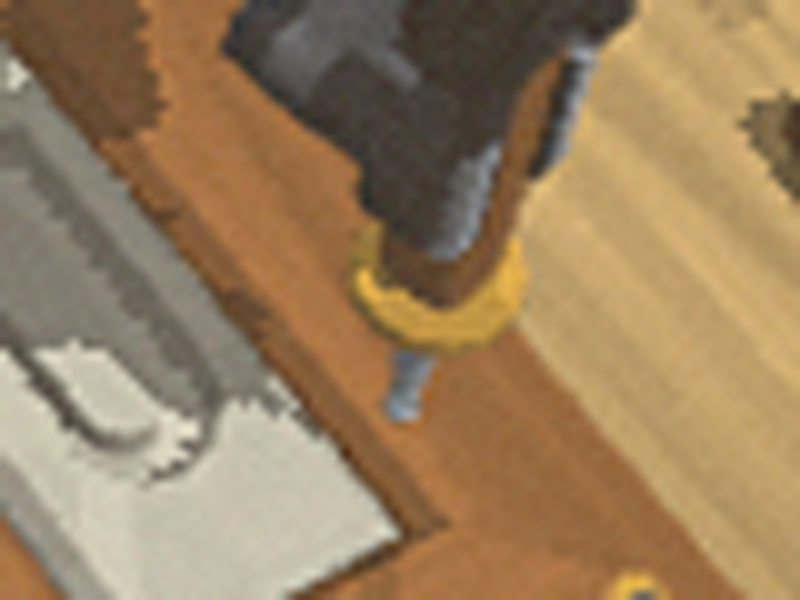

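The ball is at crop (402,405), exactly where predicted. The recess's outer rim corner is at crop (447,523), about pixel (401.7,244.3), and I'm using it to check the groove position.

```bash
python3 - <<'E'
from h import *
f=ctrl.grab_frame("scene")
print("outer corner",cast(f,[(401.7,244.3)],38),"expected 465.4,56.9")
print("insert edge corner z33",cast(f,[(397.2,245.7)],33),"expected",471.2+4.25-1,51.2-4.25-0.0)
# profile across groove at y~36 : V/S along line of x
for x in np.arange(455,490,1.5):
    u,v=proj(f,[x,20,38]);print(x,f["frame"][int(round(v)),int(round(u))].tolist(),end=" ")
E
```

```text
outer corner [[467.55047527  57.11549979]] expected 465.4,56.9
insert edge corner z33 [[474.31159667  53.03839777]] expected 474.45 46.95
455.0 [157, 107, 65] 456.5 [160, 109, 65] 458.0 [172, 118, 66] 459.5 [169, 115, 67] 461.0 [172, 117, 69] 462.5 [173, 119, 67] 464.0 [178, 124, 76] 465.5 [178, 124, 76] 467.0 [146, 99, 59] 468.5 [134, 92, 57] 470.0 [133, 94, 60] 471.5 [136, 94, 58] 473.0 [134, 92, 52] 474.5 [99, 69, 44] 476.0 [113, 111, 100] 477.5 [118, 112, 102] 479.0 [199, 196, 178] 480.5 [199, 196, 178] 482.0 [202, 197, 180] 483.5 [199, 194, 175] 485.0 [198, 195, 172] 486.5 [195, 192, 172] 488.0 [197, 190, 173] 489.5 [197, 193, 174]
```

Request:
play_rows(
  rows=[
    {"grip":10,"tx":0.2,"ty":1,"tz":8,"roll":0},
    {"grip":10,"tx":0.2,"ty":1,"tz":16,"roll":0},
    {"grip":10,"tx":0.2,"ty":1,"tz":20,"roll":0},
    {"grip":10,"tx":0.2,"ty":1,"tz":22,"roll":0},
    {"grip":10,"tx":0.2,"ty":1,"tz":22,"roll":0},
  ],
)

```text
t: 16.1
tool_pos: [472.0, 40.0, 112.7]
tcp_rot: [-0.0, 0.626, 0.78, -0.0]
force: [-0.6, 0.1, -0.4]
opening: 16.9
finger_force: 97.5
```

Request:
play_rows(
  rows=[
    {"grip":10,"tx":0,"ty":0,"tz":1,"roll":0},
    {"grip":10,"tx":0,"ty":0,"tz":2,"roll":0},
    {"grip":10,"tx":0,"ty":0,"tz":2,"roll":0},
  ],
)

```text
t: 16.4
tool_pos: [472.5, 39.9, 111.4]
tcp_rot: [0.0, 0.626, 0.78, 0.0]
force: [0.0, 0.5, -0.6]
opening: 16.8
finger_force: 97.5
```

Request:
play_rows(
  rows=[
    {"grip":10,"tx":0,"ty":0,"tz":1,"roll":0},
    {"grip":10,"tx":0,"ty":0,"tz":1.5,"roll":0},
    {"grip":10,"tx":0,"ty":0,"tz":1.5,"roll":0},
  ],
)

```text
t: 16.7
tool_pos: [472.9, 39.8, 110.1]
tcp_rot: [0.0, 0.626, 0.78, 0.0]
force: [1.7, 0.4, -0.1]
opening: 16.9
finger_force: 97.5
```

Request:
play_rows(
  rows=[
    {"grip":10,"tx":0,"ty":0,"tz":0.5,"roll":0},
    {"grip":10,"tx":0,"ty":0,"tz":1,"roll":0},
    {"grip":10,"tx":0,"ty":0,"tz":1,"roll":0},
    {"grip":10,"tx":0,"ty":0,"tz":1,"roll":0},
  ],
)

```text
t: 17.1
tool_pos: [473.2, 39.8, 109.3]
tcp_rot: [0.001, 0.626, 0.78, 0.001]
force: [3.3, 0.6, 3.5]
opening: 16.9
finger_force: 97.8
```

```bash
python3 - <<'E'
from h import *
go(473,40,109,0.22)
E
```

```text
t 17.10 tcp [473.2  39.8 109.3] yaw 0.219 shift [ 0.2 -0.2  0.3] roll -0.001 q6 -0.30 F [3.3 0.6 3.5] open 16.9
```

Request:
play_rows(
  rows=[
    {"grip":10,"tx":-0.2,"ty":0.7,"tz":0,"roll":0},
    {"grip":10,"tx":-0.2,"ty":1.0,"tz":0.3,"roll":0},
    {"grip":10,"tx":-0.2,"ty":1.0,"tz":0.3,"roll":0},
    {"grip":10,"tx":-0.2,"ty":1.0,"tz":0.3,"roll":0},
  ],
)

```text
t: 17.5
tool_pos: [473.7, 39.8, 109.0]
tcp_rot: [0.0, 0.626, 0.78, 0.0]
force: [-0.0, -0.6, 6.4]
opening: 17.2
finger_force: 98.6
```

Request:
play_rows(
  rows=[
    {"grip":10,"tx":-2.9,"ty":-0.7,"tz":0,"roll":0},
    {"grip":10,"tx":-5.8,"ty":-1.4,"tz":0,"roll":0},
    {"grip":10,"tx":-8.8,"ty":-2.1,"tz":0,"roll":0},
    {"grip":10,"tx":-11.7,"ty":-2.8,"tz":0,"roll":0},
    {"grip":10,"tx":-14.6,"ty":-3.5,"tz":0,"roll":0},
    {"grip":10,"tx":-17.5,"ty":-4.2,"tz":0,"roll":0},
  ],
)

```text
t: 18.1
tool_pos: [473.5, 22.9, 108.9]
tcp_rot: [-0.0, 0.626, 0.78, 0.001]
force: [2.2, 4.3, 5.5]
opening: 16.7
finger_force: 98.0
```

Request:
play_rows(
  rows=[
    {"grip":10,"tx":-2.9,"ty":-0.7,"tz":0,"roll":0},
    {"grip":10,"tx":-5.8,"ty":-1.4,"tz":0,"roll":0},
    {"grip":10,"tx":-8.8,"ty":-2.1,"tz":0,"roll":0},
    {"grip":10,"tx":-11.7,"ty":-2.8,"tz":0,"roll":0},
    {"grip":10,"tx":-14.6,"ty":-3.5,"tz":0,"roll":0},
    {"grip":10,"tx":-17.5,"ty":-4.2,"tz":0,"roll":0},
  ],
)

```text
t: 18.7
tool_pos: [473.1, 5.2, 108.9]
tcp_rot: [-0.001, 0.626, 0.78, 0.001]
force: [1.4, 5.5, 6.9]
opening: 16.9
finger_force: 98.2
```

Request:
play_rows(
  rows=[
    {"grip":10,"tx":-2.9,"ty":-0.6,"tz":0,"roll":0},
    {"grip":10,"tx":-5.8,"ty":-1.2,"tz":0,"roll":0},
    {"grip":10,"tx":-8.8,"ty":-1.9,"tz":0,"roll":0},
    {"grip":10,"tx":-11.7,"ty":-2.6,"tz":0,"roll":0},
    {"grip":10,"tx":-14.6,"ty":-3.3,"tz":0,"roll":0},
    {"grip":10,"tx":-17.5,"ty":-4.0,"tz":0,"roll":0},
    {"grip":10,"tx":-20.4,"ty":-4.7,"tz":0,"roll":0},
    {"grip":10,"tx":-23.3,"ty":-5.4,"tz":0,"roll":0},
  ],
)

```text
t: 19.5
tool_pos: [472.9, -18.7, 108.9]
tcp_rot: [-0.001, 0.626, 0.78, 0.001]
force: [2.3, 6.4, 7.1]
opening: 17.2
finger_force: 98.5
```

Request:
play_rows(
  rows=[
    {"grip":10,"tx":-2.9,"ty":-0.7,"tz":0,"roll":0},
    {"grip":10,"tx":-5.8,"ty":-1.4,"tz":0,"roll":0},
    {"grip":10,"tx":-8.8,"ty":-2.1,"tz":0,"roll":0},
    {"grip":10,"tx":-11.7,"ty":-2.8,"tz":0,"roll":0},
    {"grip":10,"tx":-14.6,"ty":-3.5,"tz":0,"roll":0},
    {"grip":10,"tx":-17.5,"ty":-4.2,"tz":0,"roll":0},
    {"grip":10,"tx":-20.4,"ty":-4.9,"tz":0,"roll":0},
    {"grip":10,"tx":-23.3,"ty":-5.6,"tz":0,"roll":0},
  ],
)

```text
t: 20.3
tool_pos: [472.5, -42.8, 108.8]
tcp_rot: [-0.001, 0.626, 0.78, 0.001]
force: [2.4, 6.0, 5.6]
opening: 16.8
finger_force: 98.2
```

Request:
play_rows(
  rows=[
    {"grip":10,"tx":-2.9,"ty":-0.6,"tz":0,"roll":0},
    {"grip":10,"tx":-5.8,"ty":-1.2,"tz":0,"roll":0},
    {"grip":10,"tx":-8.8,"ty":-1.9,"tz":0,"roll":0},
    {"grip":10,"tx":-11.7,"ty":-2.6,"tz":0,"roll":0},
    {"grip":10,"tx":-14.6,"ty":-3.3,"tz":0,"roll":0},
    {"grip":10,"tx":-17.5,"ty":-4.0,"tz":0,"roll":0},
    {"grip":10,"tx":-20.4,"ty":-4.7,"tz":0,"roll":0},
    {"grip":10,"tx":-23.3,"ty":-5.4,"tz":0,"roll":0},
  ],
)

```text
t: 21.1
tool_pos: [472.3, -67.0, 108.6]
tcp_rot: [-0.0, 0.626, 0.78, 0.001]
force: [3.9, 4.2, 3.0]
opening: 16.8
finger_force: 97.8
```

Request:
play_rows(
  rows=[
    {"grip":10,"tx":-2.9,"ty":-0.7,"tz":0,"roll":0},
    {"grip":10,"tx":-5.8,"ty":-1.4,"tz":0,"roll":0},
    {"grip":10,"tx":-8.8,"ty":-2.1,"tz":0,"roll":0},
    {"grip":10,"tx":-11.7,"ty":-2.8,"tz":0,"roll":0},
    {"grip":10,"tx":-14.6,"ty":-3.5,"tz":0,"roll":0},
    {"grip":10,"tx":-17.5,"ty":-4.2,"tz":0,"roll":0},
    {"grip":10,"tx":-20.4,"ty":-4.9,"tz":0,"roll":0},
  ],
)

```text
t: 21.8
tool_pos: [472.0, -88.3, 108.6]
tcp_rot: [-0.0, 0.626, 0.78, 0.001]
force: [3.0, 3.1, 4.2]
opening: 17.1
finger_force: 97.9
```

```bash
python3 - <<'E'
from h import *
go(472,-89,108.8,0.22)
f=ctrl.grab_frame("scene");s=ctrl.sense()["tool_pos"]
p=proj(f,s+[0,3,-72.7]);print(p,proj(f,[470.5,-85.3,37]))
u,v=map(int,p);g=f["frame"][v-12:v+8,u-10:u+11].astype(int);m=(g[...,2]>=g[...,0]-8)
vu=np.argwhere(m)+[v-12,u-10];print([(r,vu[vu[:,0]==r,1].tolist()) for r in sorted(set(vu[:,0]))])
E
```

```text
t 21.80 tcp [472.  -88.3 108.6] yaw 0.219 shift [-0.7 -0.1 -0.2] roll -0.001 q6 -0.57 F [3.  3.1 4.2] open 17.1
[356.81465309 194.72509068] [357.59970289 194.29299313]
[(np.int64(189), [357, 358, 359]), (np.int64(190), [357, 358, 359]), (np.int64(191), [357, 358]), (np.int64(192), [357, 358]), (np.int64(193), [357, 358]), (np.int64(194), [356, 357, 358]), (np.int64(195), [356, 357, 358]), (np.int64(196), [357])]
```

Request:
play_rows(
  rows=[
    {"grip":10,"tx":-2,"ty":-0.4,"tz":0,"roll":0},
    {"grip":10,"tx":-2,"ty":-0.4,"tz":0,"roll":0},
    {"grip":10,"tx":-2,"ty":-0.4,"tz":0,"roll":0},
    {"grip":10,"tx":-2,"ty":-0.4,"tz":-2,"roll":0},
    {"grip":10,"tx":-2,"ty":-0.4,"tz":-8,"roll":0},
    {"grip":10,"tx":-2,"ty":-0.4,"tz":-25,"roll":0},
    {"grip":10,"tx":-2,"ty":-0.4,"tz":-45,"roll":0},
    {"grip":10,"tx":-2,"ty":-0.4,"tz":-55,"roll":0},
    {"grip":10,"tx":-2,"ty":-0.4,"tz":-55,"roll":0},
  ],
)

```text
t: 22.75
tool_pos: [472.2, -91.2, 164.7]
tcp_rot: [0.001, 0.626, 0.78, 0.0]
force: [0.7, 0.5, -0.8]
opening: 16.9
finger_force: 97.6
```

```bash
python3 - <<'E'
from h import *
go(502.5,-348.9,164,0.219)
E
```

```text
t 22.75 tcp [472.2 -91.2 164.7] yaw 0.219 shift [-258.1  -26.4    1. ] roll 0.000 q6 -0.57 F [ 0.7  0.5 -0.8] open 16.9
```

Request:
play_rows(
  rows=[
    {"grip":10,"tx":-20,"ty":-5,"tz":0,"roll":0},
    {"grip":10,"tx":-60,"ty":-10,"tz":0,"roll":0},
    {"grip":10,"tx":-100,"ty":-14,"tz":0,"roll":0},
    {"grip":10,"tx":-140,"ty":-18,"tz":0,"roll":0},
    {"grip":10,"tx":-180,"ty":-22,"tz":0,"roll":0},
    {"grip":10,"tx":-220,"ty":-25,"tz":0,"roll":0},
    {"grip":10,"tx":-245,"ty":-26.4,"tz":0,"roll":0},
    {"grip":10,"tx":-258.1,"ty":-26.4,"tz":0,"roll":0},
    {"grip":10,"tx":-258.1,"ty":-26.4,"tz":0,"roll":0},
    {"grip":10,"tx":-258.1,"ty":-26.4,"tz":0,"roll":0},
  ],
)

```text
t: 23.75
tool_pos: [501.6, -347.2, 162.5]
tcp_rot: [-0.001, 0.625, 0.78, 0.0]
force: [0.1, 0.3, -1.5]
opening: 16.6
finger_force: 97.6
```

Request:
play_rows(
  rows=[
    {"grip":10,"tx":0,"ty":0,"tz":0,"roll":0},
    {"grip":10,"tx":0,"ty":0,"tz":0,"roll":0},
    {"grip":10,"tx":0,"ty":0,"tz":0,"roll":0},
    {"grip":10,"tx":0,"ty":0,"tz":0,"roll":0},
  ],
)

```text
t: 24.15
tool_pos: [502.2, -348.1, 163.8]
tcp_rot: [0.0, 0.625, 0.78, -0.0]
force: [-0.1, -0.9, -0.8]
opening: 16.7
finger_force: 97.6
```

```bash
python3 - <<'E'
from h import *
go(502.5,-348.9,140,0.219)
f=ctrl.grab_frame("scene");s=ctrl.sense()["tool_pos"]
p=proj(f,s+[0,2.7,-72.7]);print(p)
u,v=map(int,p);g=f["frame"][v-14:v+8,u-10:u+11].astype(int);m=(g[...,2]>=g[...,0]-8)
vu=np.argwhere(m)+[v-14,u-10];print([(int(r),vu[vu[:,0]==r,1].tolist()) for r in sorted(set(vu[:,0]))])
E
```

```text
t 24.15 tcp [ 502.2 -348.1  163.8] yaw 0.220 shift [-0.9  0.1 23.8] roll 0.001 q6 -0.95 F [-0.1 -0.9 -0.8] open 16.7
[278.2156914  103.53731089]
[(94, [276, 277, 278, 279]), (95, [276, 277, 278]), (96, [277, 278]), (97, [277, 278, 279]), (98, [277, 278]), (99, [277, 278, 279]), (100, [278]), (101, [278]), (102, [278, 279]), (103, [278, 279]), (104, [278, 279])]
```

Request:
play_rows(
  rows=[
    {"grip":10,"tx":-0.5,"ty":0,"tz":10,"roll":0},
    {"grip":10,"tx":-0.5,"ty":0,"tz":25,"roll":0},
    {"grip":10,"tx":-0.5,"ty":0,"tz":38,"roll":0},
    {"grip":10,"tx":-0.5,"ty":0,"tz":46,"roll":0},
    {"grip":10,"tx":-0.5,"ty":0,"tz":50,"roll":0},
    {"grip":10,"tx":-0.5,"ty":0,"tz":50,"roll":0},
  ],
)

```text
t: 24.8
tool_pos: [501.6, -348.7, 112.3]
tcp_rot: [-0.001, 0.626, 0.78, 0.0]
force: [0.3, 0.6, -0.2]
opening: 16.6
finger_force: 97.6
```

Request:
play_rows(
  rows=[
    {"grip":10,"tx":0,"ty":0,"tz":8,"roll":0},
    {"grip":10,"tx":0,"ty":0,"tz":17,"roll":0},
    {"grip":10,"tx":0,"ty":0,"tz":24,"roll":0},
    {"grip":10,"tx":0,"ty":0,"tz":27,"roll":0},
    {"grip":10,"tx":0,"ty":0,"tz":28,"roll":0},
    {"grip":10,"tx":0,"ty":0,"tz":28,"roll":0},
  ],
)

```text
t: 25.4
tool_pos: [502.1, -349.1, 85.4]
tcp_rot: [-0.0, 0.626, 0.78, -0.0]
force: [0.4, 0.3, -0.2]
opening: 16.9
finger_force: 97.6
```

Request:
play_rows(
  rows=[
    {"grip":10,"tx":0,"ty":0,"tz":0.6,"roll":0},
    {"grip":10,"tx":0,"ty":0,"tz":1.2,"roll":0},
    {"grip":10,"tx":0,"ty":0,"tz":1.2,"roll":0},
  ],
)

```text
t: 25.7
tool_pos: [502.2, -349.2, 84.5]
tcp_rot: [0.0, 0.626, 0.78, -0.0]
force: [-0.1, 0.3, 0.0]
opening: 17.1
finger_force: 97.6
```

Request:
play_rows(
  rows=[
    {"grip":20,"tx":0,"ty":0,"tz":0,"roll":0},
    {"grip":24,"tx":0,"ty":0,"tz":0,"roll":0},
    {"grip":30,"tx":0,"ty":0,"tz":0,"roll":0},
    {"grip":45,"tx":0,"ty":0,"tz":0,"roll":0},
    {"grip":60,"tx":0,"ty":0,"tz":0,"roll":0},
    {"grip":60,"tx":0,"ty":0,"tz":0,"roll":0},
  ],
)

```text
t: 26.3
tool_pos: [502.2, -349.1, 84.4]
tcp_rot: [0.0, 0.626, 0.78, -0.0]
force: [0.1, 0.2, 0.0]
opening: 51.1
finger_force: 0.0
```

Request:
play_rows(
  rows=[
    {"grip":60,"tx":0,"ty":0,"tz":-8,"roll":0},
    {"grip":60,"tx":0,"ty":0,"tz":-30,"roll":0},
    {"grip":60,"tx":0,"ty":0,"tz":-60,"roll":0},
    {"grip":60,"tx":0,"ty":0,"tz":-100,"roll":0},
    {"grip":60,"tx":0,"ty":0,"tz":-140,"roll":0},
    {"grip":60,"tx":0,"ty":-40,"tz":-160,"roll":0},
    {"grip":60,"tx":-30,"ty":-80,"tz":-170,"roll":0},
    {"grip":60,"tx":-60,"ty":-110,"tz":-170,"roll":0},
    {"grip":60,"tx":-60,"ty":-110,"tz":-170,"roll":0},
    {"grip":60,"tx":-60,"ty":-110,"tz":-170,"roll":0},
  ],
)

```text
t: 27.3
tool_pos: [407.2, -432.1, 254.8]
tcp_rot: [0.0, 0.627, 0.779, 0.0]
force: [1.6, 0.4, -0.7]
opening: 51.2
finger_force: 0.0
```

```bash
python3 - <<'E'
from h import *
fs=[ctrl.grab_frame(n) for n in("top","scene")]
s,t=fs[1]["frame"],fs[0]["frame"]
cv2.imwrite("pics/end.png",np.hstack([cv2.resize(s[60:300,220:440],(440,480)),cv2.resize(t[230:350,250:340],(360,480))])[:,:,::-1])
for n,f in zip(("top","scene"),fs):
    o=cv2.imread(f"pics/{n}0.png")[:,:,::-1].astype(int)
    hsv=cv2.cvtColor(f["frame"],cv2.COLOR_RGB2HSV).astype(int)
    p=(305,317) if n=="top" else (372,250)
    print(n,rect(cast(f,blob((hsv[...,1]<70)&(hsv[...,2]>70),p),37)))
f=fs[1];h=cv2.cvtColor(f["frame"],cv2.COLOR_RGB2HSV);m=(h[...,1]>125)&(h[...,2]>132)&(h[...,2]<165)
print(np.argwhere(m[77:92,268:288]).mean(0)[::-1]+[268,77])
print(ctrl.sense()["t"])
E
```

```text
top (array([503.3, -21.4]), 138.0, 60.4, np.float64(1.55))
scene (array([506. , -18.2]), 140.7, 63.2, np.float64(1.553))
[278.2  83.2]
27.4
```

View pics/end.png

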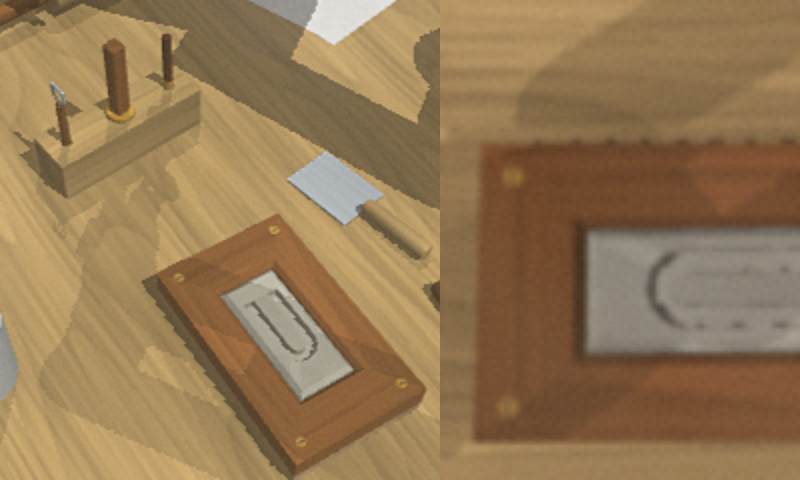

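The stylus stands upright in the middle hole, with its top at crop (115,45) and the collar on the stand. The insert is flush in the recess, and the arm is clear.

```bash
python3 -c "
from workcell import ctrl
print(ctrl.close_job())"
```

```text
the job is handed in; nothing more can be done
None
```

I handed the job in at about 27 s of robot time: the long insert was pressed flush at about 23 N, the near joint was raked left to right at about 3 cm/s, and the stylus is back in its hole; no verdict came back.

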